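Unlatch and hold back the index pin of a build stand

TASK

The half-built tracked robot sits on a round indexing table that is about to be turned. Lift the T-handled key out of its wooden rest, set its square tip fully down into the square recess of the latch hub and, with the key, turn the latch clockwise (seen from above) away from the plunger to its stop or nearly so; leave the key standing in the recess. Then take the plunger's black knob, pull the plunger fully up against its spring so that the pin stands clear of its seat hole, and finish while still holding it up; leave the loose parts, bottle, mug and mouse where they are.

Things in the scene. Friction and masses are not known exactly. Their poses are not given: they have to be found in the camera images.
- stand: Fixed build stand, base plate 240 x 230 x 12 mm. Origin on the work surface; x points from plunger to the centre of its round table. In its frame, mm: plunger axis (0,-65), in a 60 mm high aluminium bracket; latch hub axis (-11,65), on a round post; robot model on the round table at x 66 to 166, y -130 to 0, 115 high; steel lugs 36 square, tops 28 high. x points away from the arm within 0.35 rad.
- plunger (a joint): Lift of the sprung plunger, m: 0 = seated, 0.018 = fully up at its stop, straight up. The pin enters the seat hole by 8 mm, so it is out from 0.008. The spring pulls it back down: about 6 N at 0, 13 N at 0.018. While the latch is shut its tongue lies 2 mm above the plunger's collar and stops it rising.
- pull_knob (a point): Centre of the top face of the plunger's black ribbed pull knob, an upright cylinder 26 mm in diameter and 36 mm high below this point; at rest its top is 120 mm above the work surface. Beneath it: an 8 mm neck, then (66 to 61 mm high) a steel collar 34 mm across. The point rises with the plunger.
- pin_tip (a point): Lower end of the plunger's steel pin (8 mm in diameter), 100 mm below pull_knob.
- seat_hole (a point): Mouth of the seat hole (about 9.5 mm across) in the near steel lug, 28 mm above the work surface, on the plunger axis.
- latch (a joint): Angle of the swing latch, rad: 0 = shut, its flat steel tongue (11 mm wide, 68 to 75 mm above the work surface, reaching 138 mm from the hub axis) over the plunger's collar beside the neck. Grows clockwise seen from above, the tongue swinging towards the arm's base; stop at 1.25. Starts at 0 to 0.04. Stiff (0.12 N m): it stays where it is left.
- recess (a point): On the hub axis, at the mouth of the square recess in the top of the round steel latch hub (44 mm across), 88 mm above the work surface. The recess is 17 mm square, 20 mm deep, with a 2 mm chamfer. The frame turns with the latch: x and y are parallel to the recess's sides, the tongue points to -y, z up.
- key: T-handled key, about 170 g: steel shank 14 mm square, 72 long; on top a grey cross bar 80 long (its x), 16 wide (y), 20 mm high. Origin: centre of the shank's lower end; z up; shank sides parallel to x and y. Stands upright in the rest, tip 10 mm above the work surface, 35 mm deep in its hole. In the recess it turns about 0.25 rad before it takes the latch along; left there it may lean 0.15.
- key_tip (a point): Centre of the lower end of the key's shank.
- key_grip (a point): Centre of the key's cross bar, 80 mm above its tip.
- rest: Wooden block 56 x 56 x 45 mm high, fixed, with a 17 mm square hole 35 mm deep from the top that holds the key. Stands left or right of the stand; origin under its centre. On the other side stands a low black charger of the same footprint.
- bottle: Bystander: bottle, 64 mm across, 210 mm high, upright; origin under its centre.
- mug: Bystander: white mug, 80 mm across, 90 mm high; origin under its centre.
- mouse: Bystander: black computer mouse, 105 x 58 x 32 mm; origin under its centre.
- sensor: Bystander: grey sensor brick, about 65 x 34 x 28 mm; origin under its centre.
- beam: Bystander: white L-shaped plastic beam, 90 x 48 mm, 8 mm high; origin under the middle of its long leg.
- gear: Bystander: small grey gear, 30 mm across, 8 mm high, lying on the stand's base plate between plunger and latch hub; origin under its centre.
- axle: Bystander: black plastic axle, 70 x 7 x 7 mm, lying; origin under its centre.
Not all that is in view belongs to the job. Of the things shaped like the key, the steel one is meant.

How it is judged:
By the outcome, as a careful person would: the job done as asked, in the order asked, and still so for the second after the job is handed in, while the arm keeps its last pose, push and grip.
It also fails if it takes over 51 s, if anything falls off the work surface, if the arm or the gripper's body presses on something with over 40 N, if the wrist force passes 120 N, or if a joint passes its speed limit or range.

ROBOT

A 6-joint arm with a two-finger parallel gripper is mounted at the origin on the work surface. World frame = base frame: x ahead of the robot, y to its left, z up, the work surface at z = 0. Lengths are in mm, angles in rad, forces in N, time in s.
With the tool pointing down it reaches from about 350 to 975 mm from the base axis. Payload 7.1 kg.
Tool frame: the origin (TCP) lies between the finger pads; the fingertips stand 17 mm ahead of it and the grasp point (between the pads) lies 2 mm behind it (tip_reach is the y of the fingertips in the tool frame, in mm); y points along the fingers, x is the direction in which the jaws open and shut, and the axes are right-handed (so a half turn about y gives the same grasp; the last joint's range is limited). The gripper opens to 88 mm and grips with 3 to 60 N. Pads are 20 mm wide; open, the fingers measure 115 mm over their backs; the gripper's body (75 mm by 178 mm) begins 61 mm behind the grasp point.
Start: joints at [-1.318, 0.423, 1.63, -0, 1.089, -0.019], TCP at [167.81, -602.034, 218.675] pointing down, gripper open.
Joint ranges: [-3, 3], [-0.9, 2.11], [0.09, 2.58], [-1.31, 4.45], [0.11, 2.69], [-2.54, 2.54]. Speed limits (rad/s): [2.39, 2.39, 3.01, 3.14, 3.14, 3.14].

INTERFACE

Orientations are given as a rotation vector (axis times angle).
In Python, from workcell import get_obs, get_image, camera_model, close_job, silhouettes, tip_of, tip_reach gives the robot as it stands. The module is installed in compiled form; this text tells all that it offers.
- The arm moves only by the tool arm_command, never from a script. Its argument "targets" is a list of rows, each a list of 4 numbers: the shift along the tool's x, y, z in mm, then the turn about the tool's y in rad. A call has 1 to 20 rows; each row shifts and turns the commanded pose from where the row before left it, along the tool's axes as they then stand; what a row does not reach is not made up. A row lasts 1/12 s, in which the tool goes at most 41.7 mm and 7.16 degrees, less where a joint would pass 70% of its speed; a pose out of reach is approached as far as the arm can. A call is refused whole if a number of a shift passes 41.7 or a number of a turn 0.125, either way. A call with a gripper value outside its range is refused whole. "gripper" is the opening in per cent of the stroke, from 0 (shut) to 100 (fully open), set as the call begins (left out, the last holds). The fingers move at their own pace and stop on an object; the grip force is fixed at half the most. Time passes only in rows, so rows that do not move let the fingers close. It gives the time, the measured TCP pose, the force and the opening at its end, in the units of the state.
- get_obs(): the state, without advancing time (a new reading comes with each control period).
- get_image(name): name is "scene" or "top" or "wrist"; returns the picture (420x560x3 uint8, blue, green, red); there is no depth.
- camera_model(name): a dict with "mtx" (3x3 intrinsics, pixels), "position" and "orientation" of the camera in the world. Camera axes: x right, y up, looking along -z (the intrinsics and any distortion apply to the point x, -y, -z); pixel columns grow to the right and rows downward; lengths in mm; the calibration is good to about 2 mm. A picture is of the moment at which its call begins: read the wrist's pose just before it. camera_model takes no time and is no camera call; for the wrist camera it gives the pose at the moment of the call.
- close_job(): hands the job in, once; it reports no verdict.
Trained networks look in the newest picture that a camera, given by its name, has taken for a name from the list of things; names that differ only in an ending like _2 or _b are one class to them, and where a whole thing is asked for, a point or a joint stands for the part that bears it (a point fixed in the world has none). Each returns a list of dicts, best first, with "conf" (0 to 1); they miss things now and then, are a little off and sometimes report something else, mostly with a low value. They report only what shows in the picture. A call takes as long as a camera call. They do not tell look-alikes from the thing itself.
- silhouettes(camera, thing): "pixels" (420x560 bool, what is visible of it) and "at" ([column, row] in pixels, amid what is visible of it).
- tip_of(camera, thing): "at" ([column, row] in pixels: a listed point, or the origin of a listed thing).
The state is a dict: "t": time; "qpos": joint angles; "qvel": joint speeds; "joint_torque": joint torques, N m; "ee_pos": TCP position; "orientation": TCP orientation; "ft_force": force on the tool from outside, world axes, zero at the start; "moment": the same for the moment, N m; "width": finger opening in mm.
Only numpy, scipy, OpenCV 4.12 (cv2) and the standard library are available. Lean on these libraries where they do the work, as an engineer would, in place of code of your own. Each camera call takes 0.05 s, during which the arm holds its last target. There are 200 camera calls.

## Working session

There is one attempt and no reset: what is moved stays moved. The work goes in short steps, Python scripts to look and compute and a tool call to move; the robot and the scene stay as the last step left them, time stands still between calls to the robot, and variables do not carry over. Pictures are saved under pics/ and viewed, about 8 in all and at most 12, crops included, and the job is handed in when it is done.

Besides the shell and the picture viewer there is one more tool, called after "Call:" in YAML: its name, and indented under it one key for each argument. arm_command: Moves the arm, as the interface text tells. Its arguments: {"type":"object","properties":{"targets":{"type":"array","items":{"type":"array","items":{"type":"number"}}},"gripper":{"type":"number"}},"required":["targets"]}

```bash
mkdir -p pics
cat > h.py <<'E'
import numpy as np, cv2
from scipy.spatial.transform import Rotation as R
from workcell import *
def snap(n,f=None):
    m=camera_model(n); im=get_image(n)
    if f: cv2.imwrite('pics/'+f,im)
    return m,im
def rot(o):
    o=np.array(o,float)
    return R.from_rotvec(o) if o.size==3 else R.from_matrix(o)
def ray(m,px):
    K=np.array(m['mtx']); d=m.get('distortion',m.get('dist'))
    u=cv2.undistortPoints(np.array([[px]],float),K,None if d is None else np.array(d,float))[0,0]
    v=rot(m['orientation']).apply([u[0],-u[1],-1]); return np.array(m['position'],float),v/np.linalg.norm(v)
def at_z(m,px,z):
    p,v=ray(m,px); return p+v*(z-p[2])/v[2]
def proj(m,P):
    q=rot(m['orientation']).inv().apply(np.atleast_2d(P)-np.array(m['position'])); q=q*[1,-1,-1]
    d=m.get('distortion',m.get('dist'))
    return cv2.projectPoints(q,np.zeros(3),np.zeros(3),np.array(m['mtx']),None if d is None else np.array(d,float))[0][:,0]
def tri(rs):
    A=0;b=0
    for p,v in rs:
        M=np.eye(3)-np.outer(v,v);A=A+M;b=b+M@p
    return np.linalg.solve(A,b)
E
python3 - <<'E'
from h import *
o=get_obs();print(o['t'],o['ee_pos'],o['orientation'],o['width'])
ms={}
for n in['scene','top']:
    ms[n],_=snap(n,n+'0.png'); m=ms[n]
    print(n,{k:np.round(np.array(v,float),3).tolist() for k,v in m.items()})
    for t in['pull_knob','recess','key_grip','key_tip','key','rest','stand','seat_hole']:
        try: print(n,t,[(np.round(d['at'],1).tolist(),round(d['conf'],2)) for d in tip_of(n,t)][:4])
        except Exception as e: print(t,e)
E
```

```text
0.0 [ 167.68605205 -601.49770958  217.90423588] [-1.32457365  1.00753506 -1.00552756] 87.9143957223751
scene {'mtx': [[516.477, 0.0, 276.375], [0.0, 516.477, 210.485], [0.0, 0.0, 1.0]], 'position': [1193.144, 886.67, 993.619], 'orientation': [0.358, 1.119, 2.281]}
scene pull_knob [([280.9, 192.1], 0.72)]
scene recess [([300.3, 225.7], 0.63), ([202.2, 176.6], 0.4), ([333.7, 366.8], 0.16)]
scene key_grip [([258.2, 144.0], 0.7), ([221.1, 168.0], 0.68), ([159.1, 215.3], 0.56), ([287.7, 155.0], 0.55)]
scene key_tip [([165.1, 233.5], 0.63), ([261.3, 177.4], 0.62), ([220.3, 191.2], 0.59), ([288.6, 170.4], 0.57)]
scene key [([259.7, 175.0], 0.71), ([288.2, 170.1], 0.56), ([223.2, 191.7], 0.53), ([258.5, 157.4], 0.53)]
scene rest [([225.9, 192.3], 0.8)]
scene stand [([289.0, 237.6], 0.8), ([278.7, 218.7], 0.25)]
scene seat_hole [([276.9, 219.3], 0.78)]
top {'mtx': [[487.97, 0.0, 280.63], [0.0, 487.97, 210.334], [0.0, 0.0, 1.0]], 'position': [252.117, -55.728, 1375.588], 'orientation': [0.179, -0.132, -1.58]}
top pull_knob [([302.3, 224.0], 0.69)]
top recess [([260.3, 215.2], 0.75)]
top key_grip [([399.1, 206.4], 0.78), ([431.0, 284.8], 0.77), ([387.0, 301.6], 0.74), ([394.3, 257.5], 0.66)]
top key_tip [([356.7, 125.2], 0.81), ([380.3, 299.3], 0.72), ([424.4, 281.8], 0.55), ([395.4, 209.3], 0.49)]
top key [([392.1, 257.9], 0.7), ([427.8, 284.1], 0.67), ([391.2, 210.1], 0.52), ([384.2, 300.2], 0.5)]
top rest [([390.3, 207.2], 0.75)]
top stand [([278.5, 225.4], 0.78)]
top seat_hole [([306.5, 230.4], 0.9), ([391.2, 207.2], 0.37)]
```

Run:
```python
import cv2
a=cv2.imread('pics/scene0.png')[100:310,100:380];b=cv2.imread('pics/top0.png')[90:340,220:470]
cv2.imwrite('pics/s1.png',cv2.resize(a,None,fx=2.8,fy=2.8,interpolation=2));cv2.imwrite('pics/t1.png',cv2.resize(b,None,fx=2.4,fy=2.4,interpolation=2))
from h import *
ms={n:camera_model(n) for n in['scene','top']}
for t,s,p in[('knob',[280.9,192.1],[302.3,224]),('recess',[300.3,225.7],[260.3,215.2]),('grip',[221.1,168],[399.1,206.4]),('rest0',[225.9,192.3],[390.3,207.2])]:
    print(t,tri([ray(ms['scene'],s),ray(ms['top'],p)]).round(1))
print(at_z(ms['top'],[302.3,224],120),at_z(ms['top'],[260.3,215.2],88),at_z(ms['top'],[399.1,206.4],90))
for p in [[431,284.8],[387,301.6],[394.3,257.5]]:
    q=at_z(ms['top'],p,90);print(q.round(),proj(ms['scene'],q).round())
```

```text
knob [468.4 -78.  120. ]
recess [496.   37.9  85.7]
grip [ 515.6 -337.1   87. ]
rest0 [ 523.3 -323.6    5.2]
[466.32683998 -76.17069286 120.        ] [497.78495561  35.67578618  88.        ] [ 514.55472269 -336.02947246   90.        ]
[ 306. -406.   90.] [[262. 139.]]
[ 265. -290.   90.] [[292. 149.]]
[ 378. -315.   90.] [[260. 156.]]
```

View pics/s1.png

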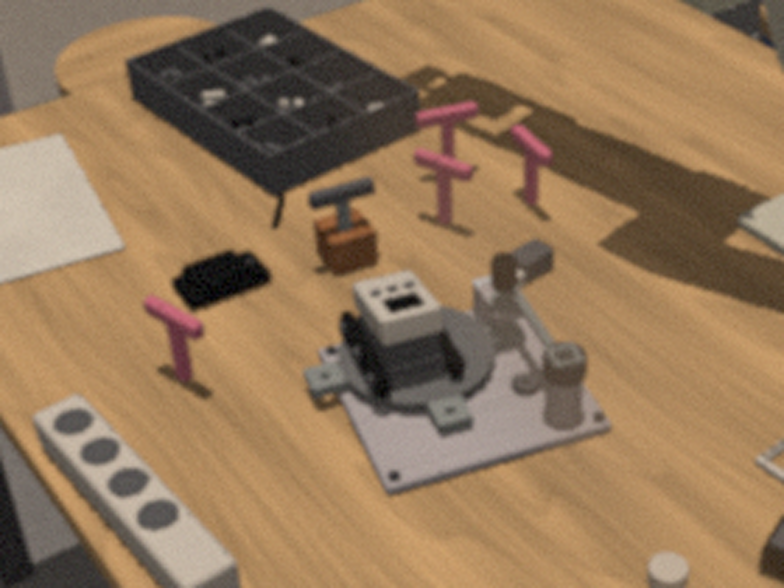

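View pics/t1.png

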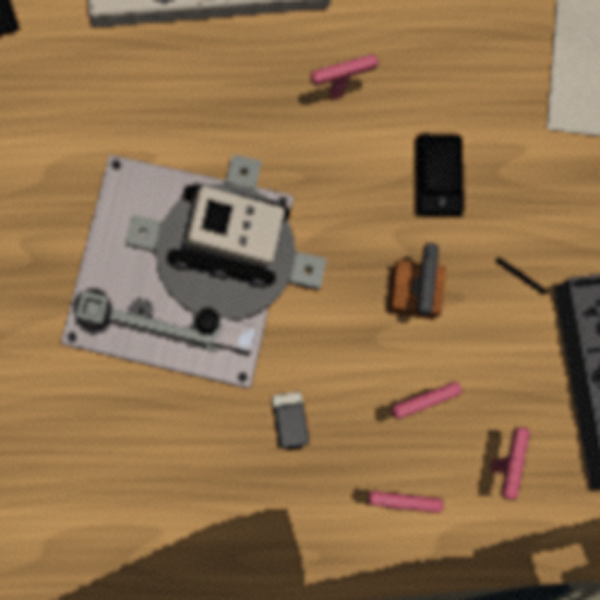

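The scene picture shows the grey steel key in its wooden rest (px ~221,168), with the pink ones as decoys. In the top picture the key bar runs from about (400,192) to (398,220), the knob is at about (306,223) and the hub at about (259,218).

```bash
cat >> h.py <<'E'
def tool(o=None):
    o=o or get_obs(); M=rot(o['orientation']).as_matrix(); return np.array(o['ee_pos'],float),M
def plan(P,yaw=None,show=True):
    """tool shift to P (TCP) and turn about tool y so that tool x points along yaw (mod pi)"""
    p,M=tool(); d=M.T@(np.array(P)-p); cur=np.arctan2(M[1,0],M[0,0])
    t=0
    if yaw is not None: t=(cur-yaw+np.pi/2)%np.pi-np.pi/2   # tool y down: + turn lowers yaw
    print('shift',d.round(1),'turn',round(t,3),'curyaw',round(cur,3)); return d,t
E
python3 - <<'E'
from h import *
p,M=tool();print(M.round(3));o=get_obs();print(np.round(o['qpos'],3))
m=camera_model('wrist');print('cam in tool',(M.T@(np.array(m['position'])-p)).round(1));print((M.T@rot(m['orientation']).as_matrix()).round(2), np.array(m['mtx']).round(1).tolist(),m.keys())
t=camera_model('top')
a=at_z(t,[400.4,192],102);b=at_z(t,[397.9,220],102);print(a,b,np.arctan2(*(a-b)[1::-1]),np.linalg.norm(a-b))
print('knob',at_z(t,[306,223],120),'hub',at_z(t,[258.8,218],88))
plan([515,-336,250],np.arctan2(*(a-b)[1::-1])+np.pi/2)
E
```

```text
[[ 0.268  0.     0.963]
 [-0.963 -0.     0.268]
 [ 0.    -1.     0.   ]]
[-1.318  0.423  1.63   0.     1.089 -0.019]
cam in tool [  -0.5 -167.4   78.2]
[[ 1.    0.    0.  ]
 [-0.    0.29 -0.96]
 [-0.    0.96  0.29]] [[328.3, 0.0, 278.5], [0.0, 328.3, 214.8], [0.0, 0.0, 1.0]] dict_keys(['mtx', 'position', 'orientation'])
[ 551.16157791 -339.18483554  102.        ] [ 475.62943259 -328.09550745  102.        ] -0.14577457440995364 76.34185074139752
knob [468.80008939 -85.86388097 120.        ] hub [490.19949211  39.7459804   88.        ]
shift [-163.1  -31.3  405.9] turn 0.418 curyaw -1.299
```

Run:
```python
from h import *
m,_=snap('top')
for t in['bottle','mug','mouse','sensor','beam']:
    print(t,[(at_z(m,d['at'],0)[:2].round(),round(d['conf'],2)) for d in tip_of('top',t)[:2]])
```

```text
bottle [(array([666., 390.]), 0.92)]
mug [(array([292., 384.]), 0.9)]
mouse [(array([ 661., -379.]), 0.57)]
sensor [(array([ 363., -181.]), 0.61)]
beam [(array([343., 209.]), 0.63)]
```

Call:
arm_command:
  targets:
    - [0,-30,0,0]
    - [-5,-5,15,0]
    - [-13.5,0,33.5,0]
    - [-14,0,34,0]
    - [-14,0,34,0]
    - [-14,0,34,0]
    - [-14,0,34,0]
    - [-14,0,34,0]
    - [-14,0,34,0]
    - [-14,0,34,0]
    - [-14,0,34,0]
    - [-14,0,34,0]
    - [-14,0,34,0]
    - [-13,0,33,0.1]
    - [0,0,0,0.11]
    - [0,0,0,0.11]
    - [0,0,0,0.1]
    - [0,0,0,0]
    - [0,0,0,0]
  gripper: 60

```text
t: 2.78
ee_pos: [528.0, -323.0, 253.6]
orientation: [-1.137, 1.315, -1.315]
ft_force: [-0.1, 0.0, -0.1]
width: 52.6
```

Run:
```python
from h import *
p,M=tool()
m,im=snap('wrist','w1.png')
for t in['key_grip','rest','key_tip']:
    print(t,[(np.round(d['at'],1),round(d['conf'],2)) for d in tip_of('wrist',t)[:3]])
d=tip_of('wrist','key_grip')[0]['at'];print(at_z(m,d,90))
for s in silhouettes('wrist','key')[:2]:
    c=cv2.minAreaRect(np.argwhere(s['pixels'])[:,::-1].astype(np.float32));print(s['conf'],c, s['at'])
    box=cv2.boxPoints(c);print([at_z(m,b,102).round(1)[:2] for b in box])
```

```text
key_grip [(array([298.7, 310.5]), 0.9), (array([290.3, 388.7]), 0.72), (array([289.5, 205. ]), 0.7)]
rest [(array([287.9, 187.3]), 0.56)]
key_tip [(array([294.2, 280. ]), 0.73)]
[ 389.75321475 -326.02883129   90.        ]
0.8 ((289.5, 203.0), (76.0, 17.0), 90.0) [291.5, 204.2]
[array([ 560.3, -329.9]), array([ 557.9, -346.2]), array([ 479.6, -336.1]), array([ 482.2, -318.7])]
0.78 ((287.5, 381.5), (31.0, 61.0), 90.0) [288.3, 386.4]
[array([ 330.5, -268.2]), array([ 320.2, -339.3]), array([ 274.7, -334.2]), array([ 285.4, -260.8])]
```

View pics/w1.png

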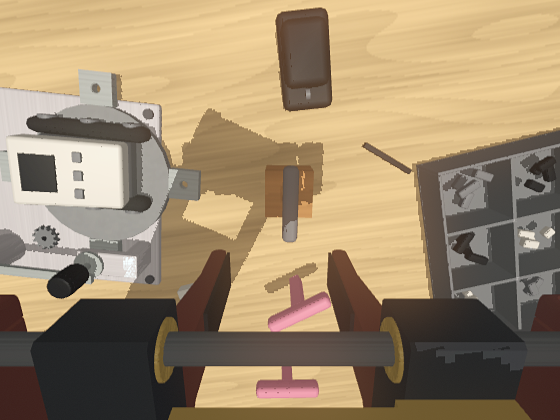

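The wrist picture shows the steel key's bar upright in the image at (290,165–242), parallel to the fingers' plane, with open space around it. I go down onto it.

Run:
```python
from h import *
plan([517.5,-333,90],-0.144-np.pi/2)
```

```text
shift [ 10.6 163.7  -8.8] turn -0.004 curyaw -1.718
```

Call:
arm_command:
  targets:
    - [5.3,20,-4.4,0]
    - [5.3,30,-4.4,0]
    - [0,30,0,0]
    - [0,30,0,0]
    - [0,25,0,0]
    - [0,15,0,0]
    - [0,9,0,0]
    - [0,4.5,0,0]
    - [0,0,0,0]
    - [0,0,0,0]

```text
t: 3.92
ee_pos: [518.1, -333.3, 91.0]
orientation: [-1.135, 1.316, -1.319]
ft_force: [0.4, 0.5, 0.6]
width: 53.0
```

Call:
arm_command:
  targets:
    - [0,0,0,0]
    - [0,0,0,0]
    - [0,0,0,0]
    - [0,0,0,0]
    - [0,0,0,0]
    - [0,0,0,0]
    - [0,0,0,0]
    - [0,0,0,0]
  gripper: 0

```text
t: 4.58
ee_pos: [517.7, -333.0, 90.4]
orientation: [-1.135, 1.317, -1.318]
ft_force: [-0.3, 0.0, 1.7]
width: 15.6
```

Call:
arm_command:
  targets:
    - [0,-8,0,0]
    - [0,-12,0,0]
    - [0,-20,0,0]
    - [0,-30,0,0]
    - [0,-30,0,0]
    - [0,-30,0,0]
    - [0,-20,0,0]
    - [0,-10,0,0]
    - [0,0,0,0]

```text
t: 5.33
ee_pos: [518.6, -333.6, 253.5]
orientation: [-1.134, 1.313, -1.322]
ft_force: [0.3, -0.1, -1.4]
width: 15.5
```

Run:
```python
from h import *
o=get_obs();p,M=tool(o);print(o['ft_force'],o['moment'],o['width'],p,np.round(o['qpos'],2))
ms={}
for n in['scene','top','wrist']:
    ms[n],_=snap(n,n+'2.png')
    for t in['pull_knob','recess','key_tip','key_grip']:
        print(n,t,[(np.round(d['at'],1).tolist(),round(d['conf'],2)) for d in tip_of(n,t)][:4])
P=p+M@np.array([0,78,0]);P2=p-M@np.array([0,2,0])
for n in ms: print(n,'expect tip',proj(ms[n],P),'grip',proj(ms[n],P2))
```

```text
[ 0.34496344 -0.06234375 -1.40459776] [ 0.01615197 -0.02619306 -0.00110682] 15.47028460377346 [ 518.61995921 -333.57051001  253.48762194] [-0.59  0.37  1.62  0.    1.14  1.13]
scene pull_knob [([279.3, 191.4], 0.63)]
scene recess [([290.0, 236.6], 0.62), ([303.8, 225.0], 0.6)]
scene key_tip [([163.4, 231.6], 0.79), ([278.4, 193.9], 0.7), ([287.8, 166.3], 0.63), ([218.0, 146.6], 0.5)]
scene key_grip [([217.5, 125.2], 0.82), ([254.9, 158.0], 0.78), ([290.1, 151.1], 0.62), ([161.1, 216.0], 0.58)]
top pull_knob [([300.0, 221.2], 0.68)]
top recess [([259.9, 218.4], 0.64)]
top key_tip [([358.4, 126.2], 0.58)]
top key_grip [([361.1, 118.6], 0.76), ([406.0, 165.6], 0.36)]
wrist pull_knob [([43.7, 282.6], 0.9)]
wrist recess []
wrist key_tip []
wrist key_grip [([278.0, 384.1], 0.78), ([289.5, 307.2], 0.58)]
scene expect tip [[218.77753245 144.81719906]] grip [[216.83091006 121.62587065]]
top expect tip [[405.17235811 197.72994454]] grip [[412.57662956 190.31505086]]
wrist expect tip [[279.88962426 219.57601642]] grip [[279.97723744 265.2075979 ]]
```

Call:
arm_command:
  targets:
    - [-15,0,-5,0]
    - [-25,0,-9,0]
    - [-35,0,-13,0]
    - [-35,0,-13,0]
    - [-35,0,-13,0]
    - [-35,0,-13,0]
    - [-35,0,-13,0]
    - [-35,0,-12,0]
    - [-31,0,-11,0]
    - [-20,0,-7,0]
    - [0,0,0,-0.06]
    - [0,0,0,-0.12]
    - [0,0,0,-0.12]
    - [0,0,0,-0.12]
    - [0,0,0,-0.12]
    - [0,0,0,-0.12]
    - [0,0,0,-0.12]
    - [0,0,0,-0.12]
    - [0,0,0,-0.12]
    - [0,0,0,-0.12]

```text
t: 7.75
ee_pos: [453.6, -18.5, 250.3]
orientation: [-1.524, 0.449, -0.449]
ft_force: [-0.6, -0.1, -1.8]
width: 15.8
```

Call:
arm_command:
  targets:
    - [0,0,0,-0.12]
    - [0,0,0,-0.12]
    - [0,0,0,-0.12]
    - [0,0,0,-0.07]
    - [0,0,0,0]
    - [0,0,0,0]

```text
t: 8.25
ee_pos: [453.8, -18.7, 250.3]
orientation: [-1.567, 0.119, -0.119]
ft_force: [-0.1, -0.7, -1.8]
width: 15.9
```

Run:
```python
from h import *
o=get_obs();p,M=tool(o);print(o['width'],p,np.round(o['qpos'],2),np.arctan2(M[1,0],M[0,0]))
m,_=snap('wrist','w3.png')
for t,z in[('recess',88),('pull_knob',120),('key_tip',170)]:
    print(t,[(np.round(d['at'],1).tolist(),round(d['conf'],2),at_z(m,d['at'],z).round(1)) for d in tip_of('wrist',t)][:3])
np.save('m3.npy',np.array([m],dtype=object))
```

```text
15.898591473593498 [453.76636263 -18.65788844 250.28568378] [-0.07  0.13  1.96  0.    1.05  0.08] -0.1511446508717064
recess [([281.2, 222.3], 0.74, array([451.5, -46.7,  88. ])), ([307.6, 130.6], 0.55, array([490.9,  42.2,  88. ]))]
pull_knob [([306.0, 266.2], 0.83, array([470.3, -85.5, 120. ]))]
key_tip [([263.1, 378.2], 0.65, array([ 415.5, -167.9,  170. ])), ([518.2, 303.8], 0.56, array([ 645. , -123.9,  170. ])), ([309.3, 131.9], 0.32, array([485.4,  45.5, 170. ]))]
```

View pics/w3.png

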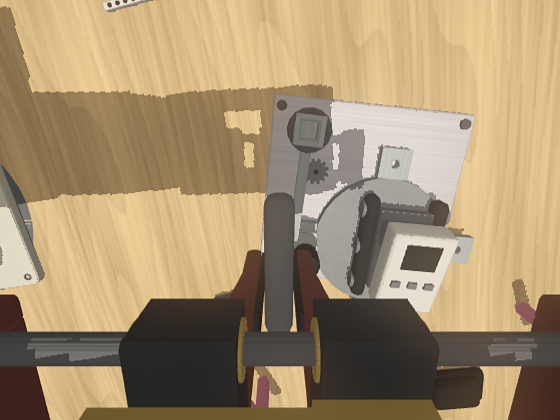

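The wrist picture shows the hub at (309,130) with its square recess tilted a few degrees, and the key bar at x≈279 px hanging straight. I zoom on the recess for its centre and angle.

Run:
```python
from h import *
m=np.load('m3.npy',allow_pickle=True)[0]
im=cv2.imread('pics/w3.png');c=im[95:165,275:345];
cv2.imwrite('pics/w3z.png',cv2.resize(c,None,fx=8,fy=8,interpolation=cv2.INTER_CUBIC))
# reprojected model for yaw candidates
for yaw in(-0.2,-.25,-.3):
    x=np.array([np.cos(yaw),np.sin(yaw),0]);y=np.array([-x[1],x[0],0]);C=np.array([490.9,42.2,88])
    print(yaw,((proj(m,[C+8.5*(a*x+b*y) for a,b in((1,1),(-1,1),(-1,-1),(1,-1))])-[275,95])*8).round().tolist(),((proj(m,[C+2*0*x-70*y-[0,0,13]])-[275,95])*8).round())
```

```text
-0.2 [[336.0, 216.0], [196.0, 209.0], [187.0, 353.0], [325.0, 360.0]] [[214. 818.]]
-0.25 [[340.0, 220.0], [200.0, 206.0], [184.0, 349.0], [321.0, 363.0]] [[188. 817.]]
-0.3 [[343.0, 224.0], [204.0, 202.0], [181.0, 345.0], [317.0, 366.0]] [[162. 814.]]
```

View pics/w3z.png

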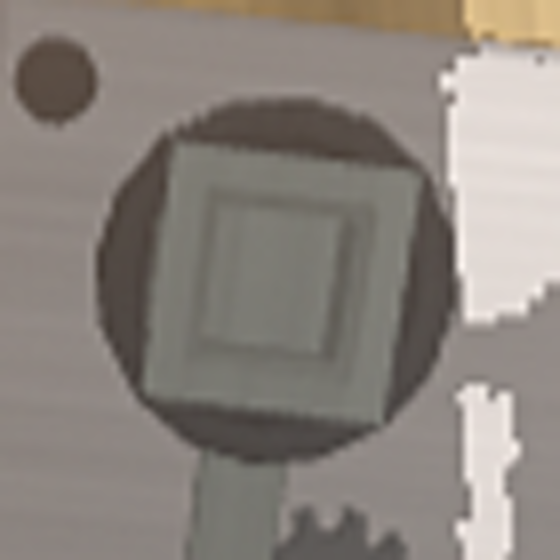

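Run:
```python
from h import *
m=np.load('m3.npy',allow_pickle=True)[0];p,M=tool()
print('recess',at_z(m,[310.1,130],88))
for o in(-4,0,4):
    print(o,proj(m,[p+M@np.array(v) for v in((0,-12,40+o),(0,8,40+o),(-8,-2,40+o),(8,-2,40+o),(0,-12,-40+o))]).round(1).tolist())
im=cv2.imread('pics/w3.png');print(im[184:204,272:290:4].mean(2).astype(int).tolist())
print(im[300:345:3,279].tolist())
```

```text
recess [493.34080761  42.42187525  88.        ]
-4 [[281.4, 208.6], [281.0, 198.8], [265.8, 203.4], [296.5, 203.4], [281.2, 345.7]]
0 [[281.4, 200.7], [281.0, 191.7], [265.7, 196.0], [296.6, 195.9], [281.2, 339.6]]
4 [[281.4, 192.7], [281.0, 184.5], [265.6, 188.4], [296.8, 188.3], [281.2, 333.5]]
[[132, 133, 133, 134, 133], [132, 133, 134, 134, 134], [135, 134, 133, 134, 133], [136, 136, 136, 135, 134], [135, 135, 136, 137, 137], [135, 135, 134, 135, 135], [137, 138, 136, 136, 135], [139, 141, 140, 139, 138], [130, 108, 108, 107, 140], [93, 81, 80, 79, 130], [77, 79, 78, 78, 92], [79, 79, 80, 79, 76], [81, 81, 80, 80, 79], [81, 81, 82, 82, 79], [83, 83, 83, 83, 80], [85, 85, 84, 85, 83], [86, 87, 87, 86, 84], [89, 88, 88, 88, 87], [88, 89, 89, 89, 86], [89, 89, 88, 89, 87]]
[[79, 81, 86], [78, 81, 85], [77, 80, 84], [78, 81, 85], [77, 80, 84], [78, 80, 84], [78, 80, 84], [77, 79, 83], [77, 80, 83], [78, 81, 84], [78, 81, 84], [57, 60, 65], [60, 63, 67], [66, 70, 73], [62, 66, 70]]
```

Run:
```python
from h import *
plan([494,41.5,190],-0.28)
```

```text
shift [30.4 60.2 65.7] turn 0.13 curyaw -0.15
```

Call:
arm_command:
  targets:
    - [10,0,20,0]
    - [12,0,25,0]
    - [8.5,5,20.5,0]
    - [0,20,0,0.06]
    - [0,20,0,0.07]
    - [0,15,0,0]
    - [0,0,0,0]
    - [0,0,0,0]

```text
t: 9.12
ee_pos: [493.6, 41.2, 189.7]
orientation: [-1.56, 0.221, -0.218]
ft_force: [-0.1, 0.1, -0.9]
width: 15.2
```

Run:
```python
from h import *
p,M=tool();print(p,np.arctan2(M[1,0],M[0,0]))
ms,a=snap('scene');mt,b=snap('top')
T=p+M@np.array([0,78.4,1.]);print('tip',proj(ms,T),proj(ms,T-[0,0,T[2]-88]))
u,v=proj(ms,T)[0].astype(int)
for n,m in(('scene',ms),('top',mt)):
    for t in('key_tip','recess'): print(n,t,[(np.round(d['at'],1).tolist(),round(d['conf'],2)) for d in tip_of(n,t)][:3])
cv2.imwrite('pics/s4.png',cv2.resize(a[v-45:v+45,u-45:u+45],None,fx=6,fy=6,interpolation=cv2.INTER_CUBIC));print(u,v)
```

```text
[493.55764467  41.20108072 189.72615094] -0.2792009608514239
tip [[301.0234956  218.74363956]] [[300.8546426  225.35219135]]
scene key_tip [([260.1, 158.1], 0.63), ([298.9, 219.0], 0.53), ([164.4, 231.5], 0.52)]
scene recess [([298.9, 225.6], 0.8)]
top key_tip [([361.3, 130.6], 0.67), ([380.9, 297.0], 0.65), ([425.9, 283.5], 0.5)]
top recess []
301 218
```

View pics/s4.png

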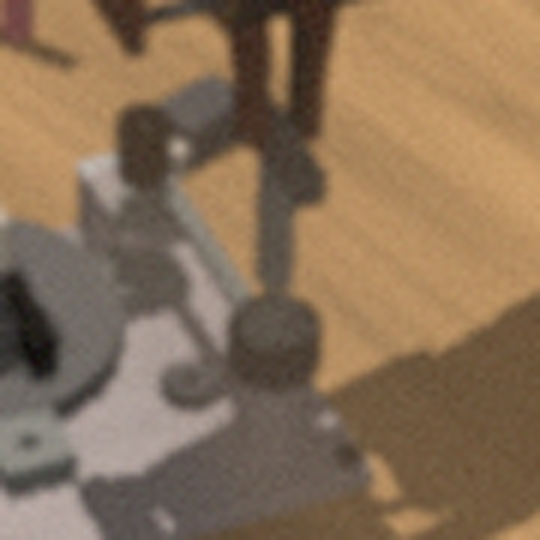

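Tip and recess line up in the scene picture (shank col ≈275, hub col ≈277 in the 6× crop, and network tip (298.9,219.0) above recess (298.9,225.6)). I go down gently.

Call:
arm_command:
  targets:
    - [0,9,0,0]
    - [0,8,0,0]
    - [0,3,0,0]
    - [0,2,0,0]
    - [0,2,0,0]
    - [0,2,0,0]
    - [0,2,0,0]
    - [0,0,0,0]

```text
t: 10.08
ee_pos: [493.9, 41.2, 161.9]
orientation: [-1.56, 0.219, -0.219]
ft_force: [-0.1, -0.7, -2.2]
width: 15.2
```

Call:
arm_command:
  targets:
    - [0,3,0,0]
    - [0,3,0,0]
    - [0,3,0,0]
    - [0,2,0,0]
    - [0,1.5,0,0]
    - [0,0,0,0]
    - [0,0,0,0]

```text
t: 10.67
ee_pos: [494.0, 41.2, 149.6]
orientation: [-1.56, 0.219, -0.219]
ft_force: [0.5, 0.2, -2.5]
width: 15.7
```

Call:
arm_command:
  targets:
    - [0,1,0,0]
    - [0,0.7,0,0]
    - [0,0,0,0.06]
    - [0,0,0,0.06]
    - [0,0,0,0.06]
    - [0,0,0,0.06]
    - [0,0,0,0.06]
    - [0,0,0,0]

```text
t: 11.33
ee_pos: [493.8, 41.4, 148.3]
orientation: [-1.522, 0.456, -0.455]
ft_force: [-2.1, 1.1, 3.9]
width: 15.1
```

Run:
```python
from h import *
o=get_obs();p,M=tool(o);print(p,np.arctan2(M[1,0],M[0,0]),o['ft_force'],o['moment'],o['width'])
```

```text
[493.77906112  41.43081559 148.29677473] -0.5810854314536956 [-2.11064237  1.06425125  3.91295709] [0.3249759  0.59707738 0.00862388] 15.052486086265569
```

Call:
arm_command:
  targets:
    - [0,0,0,0.06]
    - [0,0,0,0.06]
    - [0,0,0,0.06]
    - [0,0,0,0.06]
    - [0,0,0,0.06]
    - [0,0,0,0]

```text
t: 11.83
ee_pos: [493.8, 41.4, 148.3]
orientation: [-1.459, 0.687, -0.686]
ft_force: [-3.0, 1.3, 4.7]
width: 15.3
```

Run:
```python
from h import *
o=get_obs();p,M=tool(o);print(p,np.arctan2(M[1,0],M[0,0]),o['ft_force'],o['moment'],o['width'])
```

```text
[493.84608943  41.44959446 148.28553657] -0.8793337272759875 [-2.96828516  1.32209592  4.6924605 ] [0.53651918 0.68168612 0.01478042] 15.26566819969135
```

Run:
```python
from h import *
ms,a=snap('scene');mt,b=snap('wrist')
cv2.imwrite('pics/s5.png',np.hstack([cv2.resize(a[150:260,230:340],None,fx=4,fy=4,interpolation=cv2.INTER_CUBIC),cv2.resize(b[100:320,150:350],(400,440))]))
```

```text
(no output)
```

View pics/s5.png

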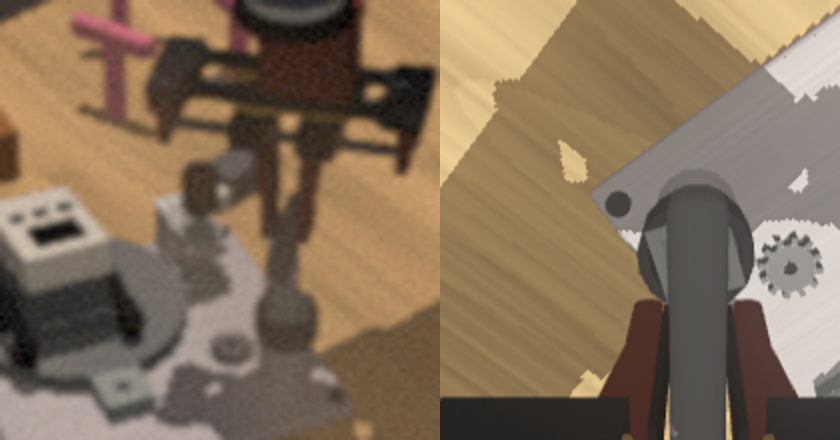

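The tongue has left the plunger and the hub follows the key, lagging by the slack. I carry on turning.

Call:
arm_command:
  targets:
    - [0,0,0,0.06]
    - [0,0,0,0.06]
    - [0,0,0,0.06]
    - [0,0,0,0.06]
    - [0,0,0,0.06]
    - [0,0,0,0.06]
    - [0,0,0,0.06]
    - [0,0,0,0.06]
    - [0,0,0,0.06]
    - [0,0,0,0.06]
    - [0,0,0,0.06]
    - [0,0,0,0.06]
    - [0,0,0,0.05]
    - [0,0,0,0]

```text
t: 13.1
ee_pos: [494.1, 41.5, 148.3]
orientation: [-1.171, 1.266, -1.266]
ft_force: [-2.6, 2.6, 5.0]
width: 15.4
```

Run:
```python
from h import *
o=get_obs();p,M=tool(o);print(p,np.arctan2(M[1,0],M[0,0]),o['ft_force'],o['moment'],o['width'],o['qpos'].round(2))
```

```text
[494.08329769  41.50746422 148.26471983] -1.6485649931560493 [-2.61328625  2.61595452  5.02470128] [0.74733784 0.61184169 0.12505477] 15.398807022223355 [0.06 0.34 1.96 0.   0.84 1.71]
```

Call:
arm_command:
  targets:
    - [0,0,0,0.04]
    - [0,0,0,0.04]
    - [0,0,0,0.03]
    - [0,0,0,0.02]
    - [0,0,0,0]

```text
t: 13.52
ee_pos: [494.1, 41.5, 148.3]
orientation: [-1.104, 1.359, -1.359]
ft_force: [-2.9, 2.1, 4.2]
width: 16.0
```

Run:
```python
from h import *
o=get_obs();p,M=tool(o);print(p,np.arctan2(M[1,0],M[0,0]),o['ft_force'],o['moment'],o['width'],o['qpos'].round(2))
```

```text
[494.14438132  41.51427727 148.30508056] -1.7768383075661034 [-2.86509028  2.13803595  4.22010567] [0.77060908 0.53245002 0.17141477] 15.984315394459895 [0.06 0.34 1.96 0.   0.84 1.84]
```

Call:
arm_command:
  targets:
    - [0,0,0,0.03]
    - [0,0,0,0.03]
    - [0,0,0,0]

```text
t: 13.77
ee_pos: [494.2, 41.5, 148.3]
orientation: [-1.071, 1.402, -1.402]
ft_force: [-2.4, 2.5, 5.5]
width: 16.0
```

Run:
```python
from h import *
o=get_obs();p,M=tool(o);print(p,np.arctan2(M[1,0],M[0,0]),o['ft_force'],o['moment'],o['width'],o['qpos'].round(2))
```

```text
[494.19760942  41.47471739 148.27390173] -1.8369442660627102 [-2.3893914   2.52271516  5.54031565] [0.76824669 0.56359841 0.29170653] 16.00064429058813 [0.06 0.34 1.96 0.   0.84 1.9 ]
```

Torque has risen to 0.29 N m, above the 0.12 N m friction, so the latch is at its stop. I ease back, release and withdraw upwards.

Call:
arm_command:
  targets:
    - [0,0,0,-0.03]
    - [0,-0.5,0,-0.03]
    - [0,0,0,0]

```text
t: 14.02
ee_pos: [494.0, 41.4, 148.4]
orientation: [-1.105, 1.359, -1.358]
ft_force: [-1.6, 2.7, 1.1]
width: 15.3
```

Call:
arm_command:
  targets:
    - [0,0,0,0]
    - [0,0,0,0]
    - [0,0,0,0]
    - [0,0,0,0]
    - [0,0,0,0]
    - [0,-5,0,0]
    - [0,-10,0,0]
    - [0,-25,0,0]
    - [0,-35,0,0]
    - [0,-35,0,0]
    - [0,-20,0,0]
    - [0,0,0,0]
    - [0,0,0,0]
  gripper: 55

```text
t: 15.1
ee_pos: [494.7, 41.2, 280.2]
orientation: [-1.1, 1.358, -1.362]
ft_force: [0.4, -0.5, -0.5]
width: 48.5
```

Run:
```python
from h import *
p,M=tool();print(p,np.arctan2(M[1,0],M[0,0]))
m,_=snap('wrist','w6.png')
for t,z in[('recess',88),('pull_knob',120),('key_grip',148)]:
    print(t,[(np.round(d['at'],1).tolist(),round(d['conf'],2),at_z(m,d['at'],z).round(1)) for d in tip_of('wrist',t)][:3])
ms,_=snap('scene','s6.png')
for t in('pull_knob','key_grip'):
    print(t,[(np.round(d['at'],1).tolist(),round(d['conf'],2)) for d in tip_of('scene',t)][:4])
```

```text
[494.7231207   41.20009466 280.1818915 ] -1.7789645432114525
recess [([276.5, 195.2], 0.79, array([489.3,  45.1,  88. ]))]
pull_knob [([407.7, 195.2], 0.88, array([468.8, -88. , 120. ])), ([382.4, 178.3], 0.2, array([491.5, -64.8, 120. ]))]
key_grip [([277.7, 207.4], 0.9, array([491. ,  43.1, 148. ]))]
pull_knob [([279.8, 194.9], 0.47)]
key_grip [([303.6, 206.9], 0.78), ([254.5, 156.8], 0.72), ([260.2, 142.0], 0.68), ([159.1, 215.4], 0.67)]
```

View pics/w6.png

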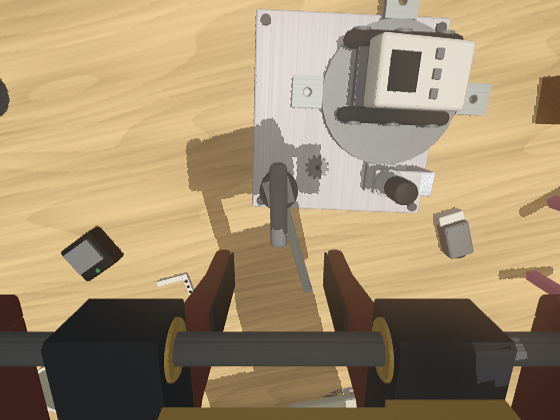

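The key stands in the recess and the tongue points towards the base, about 1.23 rad from shut by my measurement. The knob is at (407,195) px, about (470,-87) mm, in agreement with the hub position plus the stand geometry.

Run:
```python
from h import *
plan([470,-87,175],-0.265-np.pi/2)
```

```text
shift [130.2 102.5   3.7] turn 0.057 curyaw -1.779
```

Call:
arm_command:
  targets:
    - [20,0,1,0]
    - [35,0,1,0]
    - [35,0,1,0]
    - [25,0,1,0]
    - [15,10,0,0.03]
    - [0,25,0,0.03]
    - [0,30,0,0]
    - [0,25,0,0]
    - [0,14,0,0]
    - [0,0,0,0]
    - [0,0,0,0]

```text
t: 16.37
ee_pos: [470.5, -86.7, 173.7]
orientation: [-1.072, 1.406, -1.403]
ft_force: [0.4, -0.3, 0.1]
width: 48.2
```

Run:
```python
from h import *
p,M=tool();print(p,np.arctan2(M[1,0],M[0,0]))
m,a=snap('wrist','w7.png')
print([(np.round(d['at'],1).tolist(),round(d['conf'],2),at_z(m,d['at'],120).round(1)) for d in tip_of('wrist','pull_knob')][:3])
print('under TCP at z120:',proj(m,[[p[0],p[1],120],[470,-87,120]]))
```

```text
[470.54483134 -86.74498306 173.73835159] -1.839034650961277
[([277.9, 230.6], 0.98, array([470.5, -86.2, 120. ]))]
under TCP at z120: [[278.60310539 230.38604868]
 [279.15015966 230.99073625]]
```

View pics/w7.png

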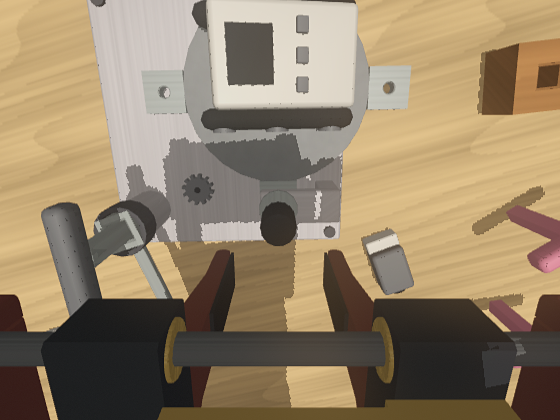

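The knob sits centred between the fingers at (278,230), and the key bar clears the gripper's side. I go down and grip.

Call:
arm_command:
  targets:
    - [0,15,0,0]
    - [0,20,0,0]
    - [0,15,0,0]
    - [0,12,0,0]
    - [0,7,0,0]
    - [0,3.5,0,0]
    - [0,0,0,0]
    - [0,0,0,0]

```text
t: 17.13
ee_pos: [471.7, -86.9, 102.7]
orientation: [-1.069, 1.403, -1.405]
ft_force: [0.5, -0.0, 0.2]
width: 48.3
```

Call:
arm_command:
  targets:
    - [0,0,0,0]
    - [0,0,0,0]
    - [0,0,0,0]
    - [0,0,0,0]
    - [0,0,0,0]
    - [0,0,0,0]
    - [0,0,0,0]
    - [0,0,0,0]
  gripper: 0

```text
t: 17.8
ee_pos: [471.5, -86.6, 102.3]
orientation: [-1.069, 1.404, -1.404]
ft_force: [-0.5, 2.8, 6.0]
width: 24.9
```

Call:
arm_command:
  targets:
    - [0,-2,0,0]
    - [0,-2,0,0]
    - [0,-2,0,0]
    - [0,-2,0,0]
    - [0,-2,0,0]
    - [0,0,0,0]
    - [0,0,0,0]

```text
t: 18.38
ee_pos: [471.3, -86.6, 111.5]
orientation: [-1.07, 1.404, -1.404]
ft_force: [4.6, 4.1, -9.5]
width: 25.1
```

Call:
arm_command:
  targets:
    - [0,-2,0,0]
    - [0,-2,0,0]
    - [0,-2,0,0]
    - [0,-1.5,0,0]
    - [0,0,0,0]
    - [0,0,0,0]

```text
t: 18.88
ee_pos: [471.2, -86.6, 118.8]
orientation: [-1.07, 1.404, -1.404]
ft_force: [5.8, 3.8, -13.2]
width: 25.2
```

Call:
arm_command:
  targets:
    - [0,-0.8,0,0]
    - [0,-0.7,0,0]
    - [0,0,0,0]
    - [0,0,0,0]

```text
t: 19.22
ee_pos: [471.2, -86.6, 120.2]
orientation: [-1.07, 1.404, -1.404]
ft_force: [6.0, 2.8, -12.6]
width: 25.1
```

Call:
arm_command:
  targets:
    - [0,-0.6,0,0]
    - [0,0,0,0]
    - [0,0,0,0]

```text
t: 19.47
ee_pos: [471.2, -86.6, 120.5]
orientation: [-1.07, 1.404, -1.404]
ft_force: [6.7, 2.7, -15.9]
width: 24.9
```

Run:
```python
from h import *
o=get_obs();print(o['ee_pos'],o['ft_force'],o['width'])
m,a=snap('scene')
n,b=snap('wrist')
print(proj(m,[[471,-86.7,138],[471,-86.7,28],[494,41.5,148]]))
for t in('pull_knob','pin_tip','seat_hole','key_grip'):
    print(t,[(np.round(d['at'],1).tolist(),round(d['conf'],2)) for d in tip_of('scene',t)][:4])
cv2.imwrite('pics/s8.png',np.hstack([cv2.resize(a[160:260,230:330],None,fx=4,fy=4,interpolation=cv2.INTER_CUBIC),cv2.resize(b[130:330,0:200],(400,400))]))
```

```text
[471.18360719 -86.6024248  120.54316793] [  6.71277501   2.72065216 -15.92523465] 24.9032239915064
[[279.26572598 186.0721248 ]
 [279.48531493 216.0575027 ]
 [301.04881854 208.00098223]]
pull_knob [([279.2, 186.7], 0.51)]
pin_tip [([279.9, 212.7], 0.58)]
seat_hole [([276.8, 219.8], 0.72)]
key_grip [([160.7, 213.8], 0.82), ([261.7, 143.6], 0.63), ([257.5, 157.5], 0.55), ([290.5, 152.7], 0.55)]
```

View pics/s8.png

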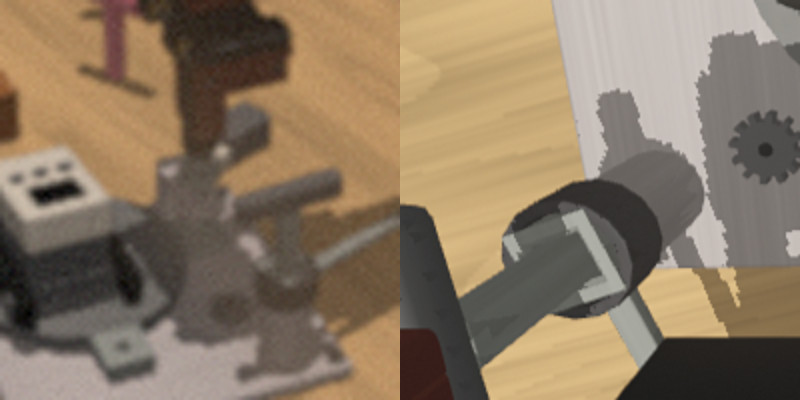

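Force rose to 15.9 N for the last 0.6 mm, so the plunger is on its stop. The key stands in the hub with the tongue swung away. I hold for a moment to check for slip.

Call:
arm_command:
  targets:
    - [0,0,0,0]
    - [0,0,0,0]
    - [0,0,0,0]
    - [0,0,0,0]
    - [0,0,0,0]
    - [0,0,0,0]
    - [0,0,0,0]
    - [0,0,0,0]
    - [0,0,0,0]
    - [0,0,0,0]

```text
t: 20.6
ee_pos: [471.2, -86.6, 120.5]
orientation: [-1.07, 1.404, -1.404]
ft_force: [7.3, 2.4, -15.5]
width: 25.6
```

```bash
python3 -c "
from workcell import *
print(close_job())"
```

```text
the job is handed in; nothing more can be done
None
```

I did the job in the order asked and handed it in at about 20.6 s; no verdict was reported.

**Key and latch**
- I lifted the grey steel key from its rest and set it down onto the floor of the recess. The TCP height was 148.3 mm, against 148.4 mm expected for fully down, with a light upward contact force.
- I turned the latch clockwise until the torque rose to about 0.29 N m, well above its 0.12 N m friction. In the picture it had turned about 1.23 rad (stop at 1.25).
- I released the key. It stands in the recess, leaning slightly within its play.

**Plunger**
- I gripped the knob and pulled it up about 18 mm. The force followed the spring, then rose to 15.9 N over the last 0.6 mm, which I take as the stop.
- I held it for about a second more: 15.5 N, height unchanged, so no slip. The arm was still holding it up when I handed in.

**Checks that disagreed or were weak**
- The networks' first positions for the hub and knob were up to about 10 mm off in the spacing between them. I corrected them from the wrist pictures and the stand's given dimensions.
- In the last scene picture the network did not find the key in the hub; I judged that by eye.
- The pin's clearance was not seen directly. It rests on the lift height, the force and the knob's position in the picture.

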